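# Sort flare nuts and valve caps, gauge to its case

### The arm

A 6-joint arm with a two-finger parallel gripper is mounted at the origin on the work surface. World frame = base frame: x ahead of the robot, y to its left, z up, the work surface at z = 0. Lengths are in m, angles in degrees, forces in N, time in s.
With the tool pointing down it reaches from about 0.4 to 0.825 m from the base axis. Payload 7 kg.
Tool frame: the origin (TCP) lies at the very end of the fingers, on their centre line; the grasp point (between the pads) lies 19 mm behind it; z points along the fingers, y is the line along which they close (so a half turn about z gives the same grasp; the last joint's range is limited). The gripper opens to 88 mm and grips with 3 to 60 N. Pads are 19 mm wide; open, the fingers measure 130 mm over their backs; the gripper's body (78 mm by 193 mm) begins 47 mm behind the grasp point.
Start: joints at [81.308, 20.546, 0.682, 0, -70.136, -16.507], TCP at [0.287, 0.611, 0.227] pointing down, gripper open.
Joint ranges: [-176.03, 176.03], [-82.01, 121.73], [-58.28, 71.71], [-173.87, 95.51], [-174.79, -0.11], [-173.66, 173.66]. Speed limits (degrees/s): [136.94, 136.94, 172.46, 180, 180, 180].

### API

Orientations are given as [roll, pitch, yaw] about the fixed x, y, z axes, in that order (R = Rz(yaw) Ry(pitch) Rx(roll)).
In Python, from plant import get_state, imaging, r, finder gives the robot as it stands.
- The arm moves only by the shell command python3 -m handwheel 'ROWS' [FORCE]. ROWS is JSON, a list of rows, each a list of 5 numbers: the closure, from 0 (fully open) to 1 (shut), then the shift along the world's x, y, z in cm, then the turn about the world's z in degrees. A call has 1 to 8 rows; each row is the pose to reach, as a shift and turn from the pose commanded when the call began; what a row does not reach only later rows make up. A row lasts 1/8 s, in which the tool goes at most 62.5 mm and 10.7 degrees, less where a joint would pass 70% of its speed; a pose out of reach is approached as far as the arm can. A call with a gripper value outside its range is refused whole. The fingers move at their own pace and stop on an object; FORCE is the grip in N (left out, the last holds). Time passes only in rows, so rows that repeat a pose let the fingers close. It gives the time, the measured TCP pose, the force, the opening and the grip force at its end, in the units of the state.
- get_state(): the state, without advancing time (a new reading comes with each control period).
- imaging.capture(name): name is "scene" or "top" or "wrist"; returns (picture, depth): 384x512x3 uint8, red, green, blue; 384x512 float32, m along the optical axis (not along the pixel's ray), 0 where there is no reading.
- imaging.get_calibration(name): a dict with "fx", "fy", "cx", "cy" (pixels), "rvec" (rotation vector, rad) and "tvec" (3), from world to camera coordinates, as OpenCV has them; the wrist camera has in their place "hand_eye" (4x4, takes a point from camera to tool coordinates, whose origin is the TCP and whose axes are the flange's). Camera axes: x right, y down, z forward; pixel columns grow to the right and rows downward; lengths in m; the calibration is good to about 2 mm. A picture is of the moment at which its call begins: read the wrist's pose just before it. get_calibration takes no time and is no camera call.
- r.close_job(): hands the job in; it is judged then, once.
Trained networks look in the newest picture that a camera, given by its name, has taken for a name from the list of things; names that differ only in an ending like _2 or _b are one class to them, and where a whole thing is asked for, a point or a joint stands for the part that bears it (a point fixed in the world has none). Each returns a list of dicts, best first, with "p" (0 to 1); they miss things now and then, are a little off and sometimes report something else, mostly with a low value. They report only what shows in the picture. A call takes as long as a camera call.
- finder.cut_out(camera, query): "region" (384x512 bool, what is visible of it) and "pixel" ([column, row] in pixels, amid what is visible of it).
The state is a dict: "time_s": time; "joints": joint angles; "qd": joint speeds; "joint_torque": joint torques, N m; "tcp_pos": TCP position; "eef_rot": TCP orientation; "contact_force": force on the tool from outside, world axes, zero at the start; "moment": the same for the moment, N m; "gripper_width": finger opening in m; "gripper_force": force on a finger pad.
Only numpy, scipy, OpenCV 4.12 (cv2) and the standard library are available. Lean on these libraries where they do the work, as an engineer would, in place of code of your own. Each camera call takes 0.05 s, during which the arm holds its last target. There are 200 camera calls.

### The job

Before moving any of the fittings, lay the pin gauge lengthwise in its cork-lined steel case. Then sort the four fittings by kind, whatever their finish: the two hexagonal flare nuts into the blue tray and the two round valve caps into the green tray on the slide carriage, one to each bay, each standing upright flat on the tray floor as it stands on the bench now. Leave the amber jar lid and the orange mallet where they are.

Things in the scene. Friction and masses are not known exactly. Their poses are not given: they have to be found in the camera images.
- gauge_mid (a point): Double-ended pin gauge lying on the bench: a black hexagonal handle 60 mm long and 16 mm across flats along its x axis, resting on a flat, with a 7 mm steel pin standing 14 mm out of each end (88 mm long in all; green collar at +x, red at -x). About 60 g. The point is its centre, 8 mm above its underside.
- nut_brass_mid (a point): Yellow brass flare nut, upright: a hexagon 32 mm across flats (37 mm across corners) and 24 mm tall, with a round neck 25 mm across and 10 mm tall on top (34 mm in all) showing a round dark bore mouth. 110 g or so. The point is its centre, 17 mm above its underside; z is up through the neck, its x axis is square to a pair of flats (further flat pairs every 60 degrees).
- nut_plated_mid (a point): Silver-coloured (plated) flare nut, upright: a hexagon 32 mm across flats (37 mm across corners) and 24 mm tall, with a round neck 25 mm across and 10 mm tall on top (34 mm in all) showing a round dark bore mouth. 110 g or so. The point is its centre, 17 mm above its underside; z is up through the neck, its x axis is square to a pair of flats (further flat pairs every 60 degrees).
- cap_brass_mid (a point): Yellow brass check valve cap, upright: a round knurled disc 40 mm across and 20 mm tall, with a dark ring and a 12 mm square boss 8 mm tall on top (28 mm in all). 120 g or so. The point is its centre, 14 mm above its underside; z is up through the boss.
- cap_plated_mid (a point): Silver-coloured (plated) check valve cap, upright: a round knurled disc 40 mm across and 20 mm tall, with a dark ring and a 12 mm square boss 8 mm tall on top (28 mm in all). 120 g or so. The point is its centre, 14 mm above its underside; z is up through the boss.
- case_bed (a point): Open steel gauge case fixed to the bench, 120 mm (its x, lengthwise) by 70 mm (its y), walls 3 mm thick, with a cork bed 114 by 64 mm inside. The point is the centre of the cork bed's upper face, 10 mm above the bench; the rim is 7 mm above it.
- nut_tray_floor (a point): Blue tray for flare nuts, fixed to the bench, 92 (its x) by 136 mm (its y), 12 mm tall, walls and floor 3 mm. A middle wall makes two bays, 86 (x) by 63 mm (y) inside, centred 33 mm to the +y and -y side of the point, which is the centre of the floor's upper face; wall tops 9 mm above it. Floor 3 mm above the bench.
- cap_tray_floor (a point): Green tray for valve caps on the carriage of the aluminium slide track (slides along its y, 3 N friction, may stand anywhere), 92 (its x) by 136 mm (its y), 12 mm tall, walls and floor 3 mm. A middle wall makes two bays, 86 (x) by 63 mm (y) inside, centred 33 mm to the +y and -y side of the point, which is the centre of the floor's upper face; wall tops 9 mm above it. Floor about 31 mm above the bench.
- jar_lid_mid (a point): Amber glass jar lid lying flat, 72 mm across and 27 mm tall with its knob; a bystander. The point is its centre, 13.5 mm up.
- mallet_head (a point): Orange rubber mallet lying on the bench, a bystander: head 85 mm long (x) and 52 mm thick, wooden handle reaching about 214 mm from the point along its -y. The point is the head's centre, 26 mm up.

How it is judged:
By the outcome, as a careful person would: the job done as asked, in the order asked, and still so for the second after the job is handed in, with the robot touching nothing.
It also fails if it takes over 109 s, if anything falls off the work surface, if the arm or the gripper's body presses on something with over 40 N, if the wrist force passes 120 N, or if a joint passes its speed limit or range.

## Working session

There is one attempt and no reset: what is moved stays moved. The work goes in short steps, Python scripts to look and compute and a shell command to move; the robot and the scene stay as the last step left them, time stands still between calls to the robot, and variables do not carry over. Pictures are saved under pics/ and viewed, at most 14 in all, crops included, and the job is handed in when it is done.

```bash
mkdir -p pics; ls; cat > h.py <<'E'
import numpy as np, cv2
from scipy.spatial.transform import Rotation as R
from plant import get_state, imaging, r, finder
def cam(name):
    s=get_state(); p,d=imaging.capture(name); c=imaging.get_calibration(name)
    if 'hand_eye' in c:
        T=np.eye(4); T[:3,:3]=R.from_euler('xyz',s['eef_rot'],degrees=True).as_matrix(); T[:3,3]=s['tcp_pos']
        M=T@np.array(c['hand_eye'])
    else:
        W=np.eye(4); W[:3,:3]=cv2.Rodrigues(np.array(c['rvec'],float))[0]; W[:3,3]=np.ravel(c['tvec']); M=np.linalg.inv(W)
    v,u=np.mgrid[0:384,0:512]
    P=np.stack([(u-c['cx'])/c['fx']*d,(v-c['cy'])/c['fy']*d,d,np.ones_like(d)],-1)@M.T
    return p,d,P[...,:3]
def save(p,n): cv2.imwrite('pics/'+n,cv2.cvtColor(p,cv2.COLOR_RGB2BGR))
E
python3 - <<'E'
from h import *
print(get_state())
for n in ('top','scene'):
    p,d,P=cam(n); save(p,n+'0.png')
    for q in 'gauge_mid nut_brass_mid nut_plated_mid cap_brass_mid cap_plated_mid case_bed nut_tray_floor cap_tray_floor jar_lid_mid mallet_head'.split():
        for o in finder.cut_out(n,q)[:2]:
            m=o['region']&(d>0); X=P[m]
            if len(X)<5: continue
            zt=np.percentile(X[:,2],90); T=X[X[:,2]>zt-.006]
            rc=cv2.minAreaRect((X[:,:2]*1000).astype(np.float32))
            print(n,q,round(o['p'],2),np.round(o['pixel']),'n',len(X),'med',X.mean(0).round(3),'top',zt.round(3),T.mean(0).round(3),'rect',np.round(rc[0]),np.round(rc[1]),round(rc[2]))
E
```

```text
pics
{'time_s': 0.0, 'joints': array([ 8.13080794e+01,  2.05911374e+01,  6.33801223e-01, -1.96887059e-02,
       -7.01364996e+01, -1.65054445e+01]), 'qd': array([ 0.07127751, -0.00434231,  0.08924108,  0.01579202,  0.05163263,
        0.03845667]), 'joint_torque': array([ 1.22465586e-03, -5.82714951e+01,  2.93045801e+01,  6.99667364e+00,
        6.97305237e-03, -1.60160885e-04]), 'tcp_pos': array([0.28720645, 0.61030483, 0.22562762]), 'eef_rot': array([ 1.79904772e+02, -8.91588288e-03, -2.52040627e+01]), 'contact_force': array([ 0.70681818, -0.43890509, -0.76634453]), 'moment': array([-0.02598288, -0.0228843 , -0.02470141]), 'gripper_force': 0.0, 'gripper_width': 0.0878218623631991}
top gauge_mid 0.69 [234. 221.] n 155 med [0.501 0.093 0.014] top 0.018 [0.501 0.094 0.016] rect [501.  95.] [19. 83.] 87
top nut_brass_mid 0.67 [293. 218.] n 109 med [ 0.509 -0.086  0.029] top 0.036 [ 0.509 -0.087  0.035] rect [509. -86.] [32. 31.] 0
top nut_plated_mid 0.43 [266. 241.] n 116 med [ 0.443 -0.002  0.028] top 0.036 [ 0.443 -0.003  0.035] rect [442.  -2.] [38. 29.] 0
top cap_brass_mid 0.61 [21
[... 2120 characters left out ...]
.041 [ 0.637 -0.031  0.04 ] rect [613. -38.] [143. 150.] 2
scene cap_tray_floor 0.46 [402. 278.] n 880 med [0.692 0.33  0.014] top 0.017 [0.689 0.329 0.016] rect [684. 331.] [69. 77.] 57
scene jar_lid_mid 0.97 [399. 278.] n 919 med [0.692 0.329 0.013] top 0.017 [0.689 0.329 0.016] rect [685. 330.] [74. 73.] 5
scene jar_lid_mid 0.55 [340. 180.] n 253 med [0.44  0.162 0.018] top 0.026 [0.437 0.162 0.023] rect [426. 158.] [62. 40.] 23
scene mallet_head 0.8 [ 78. 189.] n 1785 med [ 0.68  -0.402  0.032] top 0.052 [ 0.686 -0.354  0.051] rect [ 633. -443.] [267. 125.] 69
scene mallet_head 0.2 [268. 168.] n 223 med [ 0.451 -0.003  0.022] top 0.036 [ 0.446 -0.004  0.035] rect [435.   1.] [32. 59.] 67
```

```bash
python3 -c "
import cv2
a=cv2.imread('pics/top0.png')[130:290,110:430];cv2.imwrite('pics/t1.png',cv2.resize(a,None,fx=2.5,fy=2.5,interpolation=2))"
```

```text
(no output)
```

View pics/t1.png

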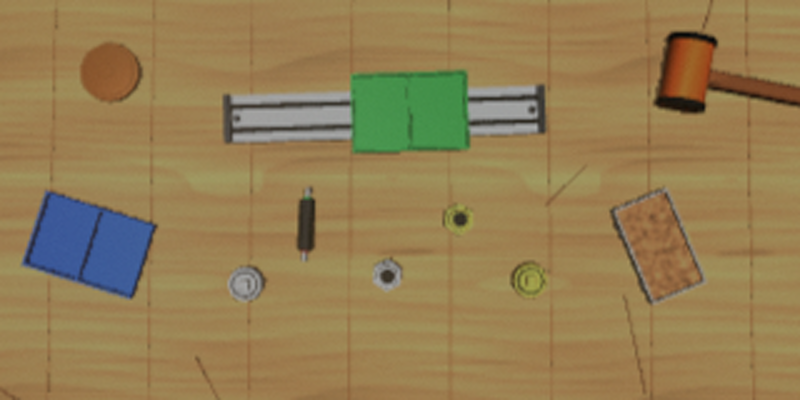

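View pics/scene0.png

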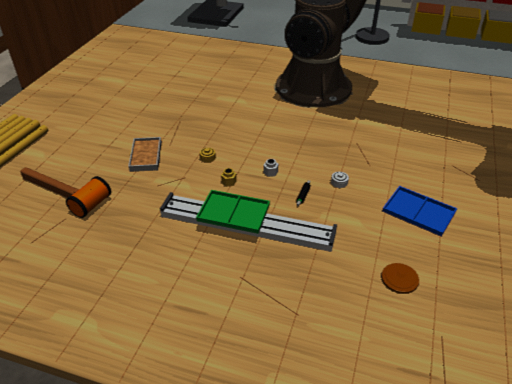

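The top view (2.5× crop) shows the blue tray at (90,245), plated cap at (245,284), gauge at (306,225), plated nut at (388,275), brass nut at (459,219), brass cap at (530,281), cork case at (658,246) and green tray at (410,112). The networks agree with this. I'm moving over to the gauge for a close look.

```bash
python3 -c "
from h import *
print(np.round(imaging.get_calibration('wrist')['hand_eye'],3))"; python3 -m handwheel '[[0,5,-12,0,10],[0,10,-24,0,20],[0,15,-36,0,25],[0,21.3,-51.6,0,25],[0,21.3,-51.6,0,25],[0,21.3,-51.6,0,25],[0,21.3,-51.6,0,25],[0,21.3,-51.6,0,25]]' 30
```

```text
[[ 0.    -0.964 -0.266  0.072]
 [ 1.     0.    -0.001  0.001]
 [ 0.001 -0.266  0.964 -0.159]
 [ 0.     0.     0.     1.   ]]
time_s: 2.1
tcp_pos: [0.4788, 0.1468, 0.2271]
eef_rot: [-180.0, -0.1, -0.2]
contact_force: [1.3, 0.9, 0.3]
gripper_width: 0.0878
gripper_force: 0.0
```

```bash
cat >> h.py <<'E'
def look(qs,cn='wrist',zlo=.004,pic=None):
    p,d,P=cam(cn)
    if pic: save(p,pic)
    for q in qs.split():
        for o in finder.cut_out(cn,q)[:2]:
            X=P[o['region']&(d>0)]
            if len(X)<20: continue
            zt=np.percentile(X[:,2],95); Y=X[X[:,2]>zlo]; 
            rc=cv2.minAreaRect((Y[:,:2]*1000).astype(np.float32))
            print(q,round(o['p'],2),np.round(o['pixel']),'n',len(X),'mean',X.mean(0).round(4),'top',zt.round(4),'rect',np.round(rc[0],1),np.round(rc[1],1),round(rc[2],1))
E
python3 - <<'E'
from h import *
look('gauge_mid cap_plated_mid nut_plated_mid',pic='w1.png')
E
```

```text
gauge_mid 0.84 [287. 143.] n 860 mean [0.5029 0.0932 0.0141] top 0.0173 rect [500.7  92.5] [18.7 86.1] 86.8
cap_plated_mid 0.96 [234. 202.] n 847 mean [0.4342 0.1626 0.0204] top 0.0284 rect [432.3 163. ] [39.5 39.2] 10.7
cap_plated_mid 0.52 [80.  7.] n 673 mean [0.6563 0.3276 0.0096] top 0.0147 rect [655.8 329.8] [15.8 56.9] 0.9
nut_plated_mid 0.59 [368. 192.] n 745 mean [0.446  0.0007 0.026 ] top 0.0355 rect [442.7  -3.6] [32.3 35.1] 26.7
```

View pics/w1.png

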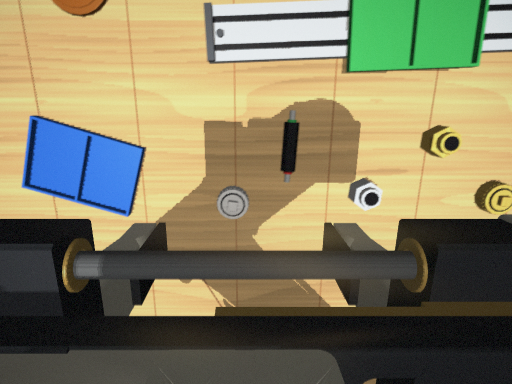

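The gauge is at pixel (290,145), (0.501, 0.0925), yaw −3°. Its measured size, 86 × 18.7 mm, fits. The cap and nuts stay clear of the fingers.

```bash
python3 -m handwheel '[[0,2.2,-5.4,-4,-3],[0,2.2,-5.4,-9,-3],[0,2.2,-5.4,-14,-3],[0,2.2,-5.4,-18,-3],[0,2.2,-5.4,-20,-3],[0,2.2,-5.4,-20,-3],[0,2.2,-5.4,-20,-3],[0,2.2,-5.4,-20,-3]]'
```

```text
time_s: 3.3
tcp_pos: [0.501, 0.0955, 0.0278]
eef_rot: [-179.9, -0.1, -3.2]
contact_force: [0.5, 0.1, 0.8]
gripper_width: 0.0878
gripper_force: 0.0
```

```bash
python3 -m handwheel '[[0,0,-0.3,-1.2,0],[0,0,-0.3,-2.3,0],[0,0,-0.3,-2.3,0],[0.6,0,-0.3,-2.3,0],[1,0,-0.3,-2.3,0],[1,0,-0.3,-2.3,0],[1,0,-0.3,-2.3,0],[1,0,-0.3,-2.3,0]]' 25; python3 -m handwheel '[[1,0,0,0,0],[1,0,0,0,0],[1,0,0,0,0],[1,0,0,0,0]]' 25
```

```text
time_s: 4.3
tcp_pos: [0.5003, 0.0916, 0.0036]
eef_rot: [-180.0, -0.0, -3.2]
contact_force: [-0.1, -0.0, 0.5]
gripper_width: 0.0428
gripper_force: 0.0
time_s: 4.8
tcp_pos: [0.5003, 0.0916, 0.0036]
eef_rot: [180.0, -0.0, -3.2]
contact_force: [0.5, -0.1, 0.5]
gripper_width: 0.0173
gripper_force: 25.0
```

```bash
python3 -m handwheel '[[1,0,0,3,0],[1,0,0,8,0],[1,-1,-3,13,0],[1,-2.5,-9,16,8],[1,-4,-15,16,16],[1,-5,-21,16,26],[1,-5,-27,16,26],[1,-5,-32,16,26]]' 25;  python3 -m handwheel '[[1,-1,-4,0,0],[1,-1,-6,0,0],[1,-1,-6,0,0],[1,-1,-6,0,0],[1,-1,-6,0,0]]' 25; python3 - <<'E'
from h import *
look('case_bed gauge_mid',pic='w2.png',zlo=-.01)
E
```

```text
time_s: 5.8
tcp_pos: [0.4498, -0.2303, 0.1639]
eef_rot: [180.0, -0.0, 22.8]
contact_force: [1.6, 0.7, 0.4]
gripper_width: 0.0172
gripper_force: 25.0
time_s: 6.42
tcp_pos: [0.4404, -0.2876, 0.1636]
eef_rot: [-180.0, -0.0, 22.9]
contact_force: [-0.8, 0.0, -0.5]
gripper_width: 0.0171
gripper_force: 25.0
case_bed 0.95 [295. 154.] n 8253 mean [ 0.4811 -0.3259  0.0114] top 0.0175 rect [ 478.2 -325. ] [122.1  80.8] 20.8
gauge_mid 0.68 [245. 219.] n 3300 mean [ 0.4499 -0.2843  0.1717] top 0.1772 rect [ 393.1 -312.5] [197.7  31.9] 25.2
```

View pics/w2.png

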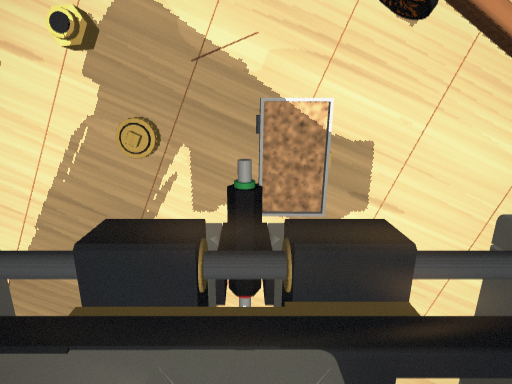

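```bash
python3 - <<'E'
from h import *
for n in('wrist','top'):
    p,d,P=cam(n); o=finder.cut_out(n,'case_bed')[0]; X=P
    # cork: saturated brown within eroded region
    hsv=cv2.cvtColor(p,cv2.COLOR_RGB2HSV)
    for nm,m in (('cork',o['region']&(hsv[...,1]>70)),('metal',o['region']&(hsv[...,1]<60))):
        m=m&(d>0)&(abs(P[...,2]-.012)<.012)
        m=cv2.morphologyEx(m.astype(np.uint8),cv2.MORPH_OPEN,np.ones((3,3))) if nm=='cork' and n=='wrist' else m.astype(np.uint8)
        Y=P[m>0]; rc=cv2.minAreaRect((Y[:,:2]*1000).astype(np.float32)); print(n,nm,len(Y),np.median(Y[:,2]).round(4),np.round(rc[0],1),np.round(rc[1],1),round(rc[2],1), np.round(np.median(Y,0),4))
    # rotate to find bounds
    a=np.radians(22.5);
    if n=='wrist':
        Y=P[(o['region']&(hsv[...,1]>70)&(abs(P[...,2]-.010)<.003))]
        for deg in range(19,28):
            a=np.radians(deg); u=Y[:,0]*np.cos(a)+Y[:,1]*np.sin(a); v=-Y[:,0]*np.sin(a)+Y[:,1]*np.cos(a)
            lu=np.percentile(u,[1,99]); lv=np.percentile(v,[1,99]); c=[lu.mean(),lv.mean()]
            print(deg,np.ptp(lu).round(4),np.ptp(lv).round(4),np.round([c[0]*np.cos(a)-c[1]*np.sin(a),c[0]*np.sin(a)+c[1]*np.cos(a)],4))
E
```

```text
wrist cork 6807 0.0104 [ 479.4 -331.6] [114.6  73.8] 22.5 [ 0.4816 -0.3258  0.0104]
wrist metal 1347 0.017 [ 476.8 -324.9] [120.3  73.9] 22.5 [ 0.4899 -0.3358  0.017 ]
19 0.1117 0.0645 [ 0.4777 -0.3266]
20 0.1117 0.0635 [ 0.4777 -0.3267]
21 0.1119 0.0627 [ 0.4777 -0.3267]
22 0.1117 0.0623 [ 0.4777 -0.3267]
23 0.112 0.0624 [ 0.4778 -0.3268]
24 0.1117 0.0624 [ 0.4777 -0.327 ]
25 0.1119 0.0634 [ 0.4777 -0.327 ]
26 0.1119 0.0644 [ 0.4778 -0.3269]
27 0.1119 0.0655 [ 0.4779 -0.3269]
top cork 137 0.0105 [ 521.3 -312.7] [30.4 55.9] 14.9 [ 0.5233 -0.3208  0.0105]
top metal 23 0.0158 [ 532.8 -313.8] [65.4 25.1] 85.1 [ 0.5351 -0.3169  0.0158]
```

The gauge is held lengthwise (245,160–300), and the case is at (295,155): centre (0.4777, −0.3267), yaw 22.8°, cork at z = 0.010. It all fits.

```bash
python3 -m handwheel '[[1,2,-2,-3,0],[1,3.7,-3.9,-6,0],[1,3.7,-3.9,-9,0],[1,3.7,-3.9,-11.5,0],[1,3.7,-3.9,-13,0],[1,3.7,-3.9,-13,0],[1,3.7,-3.9,-13,0]]'
```

```text
time_s: 7.65
tcp_pos: [0.478, -0.3276, 0.0345]
eef_rot: [179.9, -0.1, 22.8]
contact_force: [0.1, 0.6, -0.6]
gripper_width: 0.0168
gripper_force: 25.0
```

```bash
python3 -m handwheel '[[1,0,0.1,-0.8,0],[1,0,0.1,-1.5,0],[1,0,0.1,-2.0,0],[1,0,0.1,-2.0,0],[1,0,0.1,-2.0,0]]'
```

```text
time_s: 8.28
tcp_pos: [0.4772, -0.3264, 0.0135]
eef_rot: [-180.0, 0.0, 22.8]
contact_force: [-0.6, 1.9, 1.8]
gripper_width: 0.0167
gripper_force: 25.0
```

```bash
python3 -m handwheel '[[0.77,0,0,0,0],[0.77,0,0,0,0],[0.77,0,0,0,0],[0.77,0,0,0.5,0],[0.75,0,0,1.5,0],[0.6,0,0,3,0],[0.3,0,0,7,0],[0,-2,2,12,0]]';python3 - <<'E'
from h import *
look('gauge_mid',pic='w3.png')
E
```

```text
time_s: 9.28
tcp_pos: [0.4576, -0.3068, 0.135]
eef_rot: [180.0, 0.0, 22.8]
contact_force: [0.7, 0.9, 0.6]
gripper_width: 0.0465
gripper_force: 0.0
gauge_mid 0.66 [272. 165.] n 1473 mean [ 0.4797 -0.3249  0.0242] top 0.0272 rect [ 478.5 -326.3] [85.8 18.5] 22.4
```

View pics/w3.png

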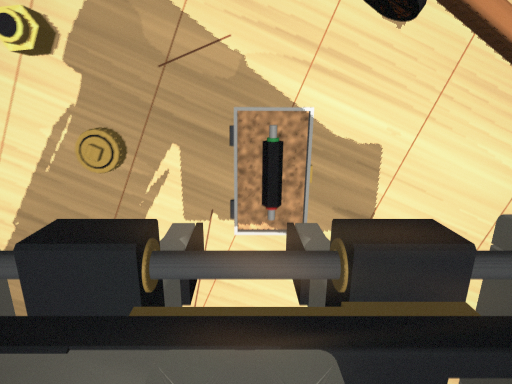

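The gauge lies lengthwise, flat and centred in the case (272,165), with its top at z = 0.027. Next I'm measuring the brass cap and checking the joint angles.

```bash
python3 - <<'E'
from h import *
print(get_state()['joints'].round(1))
look('cap_brass_mid nut_brass_mid')
E
```

```text
[-1.340e+01  1.290e+01 -2.220e+01  1.000e-01 -5.430e+01  1.262e+02]
cap_brass_mid 0.6 [100. 154.] n 1779 mean [ 0.4392 -0.1761  0.02  ] top 0.0284 rect [ 437.3 -174. ] [40.1 39.6] 75.6
nut_brass_mid 0.94 [27. 33.] n 2248 mean [ 0.5092 -0.0956  0.0247] top 0.0358 rect [509.1 -91.9] [35.7 31.5] 11.5
```

```bash
python3 -m handwheel '[[0,-1,5,0,-10],[0,-2,10,0,-20],[0,-2,15,0,-31],[0,-2,19,0,-41],[0,-2,19,0,-52],[0,-2,19,0,-63],[0,-2,19,0,-73],[0,-2,19,0,-84]]' 30; python3 -m handwheel '[[0,0,0,0,-10],[0,0,0,0,-20],[0,0,0,0,-29],[0,0,0,0,-29],[0,0,0,0,-29]]' 30;  python3 - <<'E'
from h import *
look('cap_brass_mid',pic='w4.png')
E
```

```text
time_s: 10.52
tcp_pos: [0.4369, -0.1165, 0.1326]
eef_rot: [179.9, 0.0, -60.0]
contact_force: [-0.6, -0.1, -0.4]
gripper_width: 0.0878
gripper_force: 0.0
time_s: 11.15
tcp_pos: [0.4371, -0.1165, 0.1331]
eef_rot: [179.9, -0.0, -88.5]
contact_force: [-1.1, -0.2, 0.9]
gripper_width: 0.0878
gripper_force: 0.0
cap_brass_mid 0.9 [244. 126.] n 1622 mean [ 0.437  -0.1733  0.0219] top 0.0286 rect [ 436.9 -173. ] [38.  38.6] 34.8
```

```bash
python3 -m handwheel '[[0,0,-3,-2,0],[0,0,-5.65,-5,0],[0,0,-5.65,-8,0],[0,0,-5.65,-11,0],[0,0,-5.65,-12.3,0],[0,0,-5.65,-12.3,0],[0.5,0,-5.65,-12.3,0],[0.7,0,-5.65,-12.3,0]]' 30; python3 -m handwheel '[[0.7,0,0,0,0],[0.7,0,0,0,0],[0.7,0,0,0,0]]' 30
```

```text
time_s: 12.25
tcp_pos: [0.4381, -0.1728, 0.0116]
eef_rot: [-179.9, -0.0, -88.6]
contact_force: [-0.1, -0.1, -0.3]
gripper_width: 0.0729
gripper_force: 0.0
time_s: 12.62
tcp_pos: [0.4373, -0.1729, 0.0107]
eef_rot: [-180.0, 0.0, -88.7]
contact_force: [-0.2, 0.2, 0.3]
gripper_width: 0.0433
gripper_force: 0.0
```

```bash
python3 -m handwheel '[[0.7,0,0,0,0],[0.7,0,0,0,0],[0.7,0,0,1,0],[0.7,0,0,5,0],[0.7,0,0,11,0],[0.7,1,2,17,0],[0.7,5,6,17,0],[0.7,10,10,17,0]]' 30; python3 -m handwheel '[[0.7,4,5,0,0],[0.7,10,9,0,0],[0.7,10,12,0,0],[0.7,10,12,0,0],[0.7,10,12,0,0]]' 30;  python3 - <<'E'
from h import *
look('cap_tray_floor cap_brass_mid',pic='w5.png',zlo=.02)
E
```

```text
time_s: 13.62
tcp_pos: [0.5369, -0.0728, 0.183]
eef_rot: [-179.8, 0.1, -88.7]
contact_force: [0.4, -1.6, -1.4]
gripper_width: 0.039
gripper_force: 30.0
time_s: 14.25
tcp_pos: [0.6355, 0.046, 0.1806]
eef_rot: [180.0, -0.0, -88.6]
contact_force: [-0.0, 0.3, -0.9]
gripper_width: 0.0388
gripper_force: 30.0
cap_tray_floor 0.86 [248.  94.] n 14932 mean [ 0.6343 -0.0342  0.0331] top 0.0411 rect [634.2 -29.7] [ 92.2 136.3] 2.0
cap_brass_mid 0.86 [244. 231.] n 2941 mean [0.6355 0.036  0.1897] top 0.1978 rect [635.4  36.7] [38.7 23.4] 1.1
cap_brass_mid 0.29 [430. 133.] n 1295 mean [ 0.4488 -0.0051  0.0248] top 0.0354 rect [445.4  -4.4] [31.9 32.1] 84.7
```

View pics/w5.png

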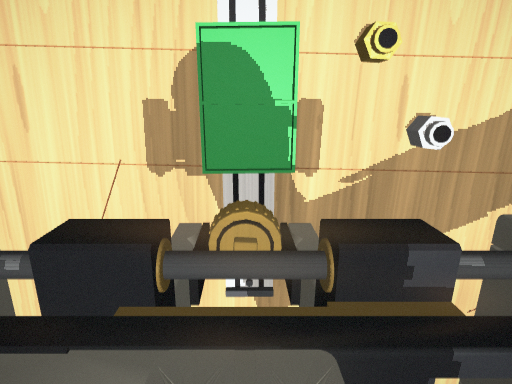

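The green tray is at (248,97): centre (0.634, −0.030), yaw 2°, 92 × 136 mm. The cap is held level. I'm placing it in the −y bay.

```bash
python3 -m handwheel '[[0.7,0,-5,-1,0],[0.7,0,-9,-3,0],[0.7,0,-10.9,-6,0],[0.7,0,-10.9,-9,0],[0.7,0,-10.9,-11.5,0],[0.7,0,-10.9,-13,0],[0.7,0,-10.9,-13.5,0],[0.7,0,-10.9,-13.5,0]]' 30; python3 -m handwheel '[[0.7,0,0,-0.2,0],[0.7,0,0,-0.3,0],[0.7,0,0,-0.3,0]]'
```

```text
time_s: 15.4
tcp_pos: [0.6364, -0.0629, 0.0461]
eef_rot: [-180.0, -0.0, -88.7]
contact_force: [-0.1, -1.2, -2.0]
gripper_width: 0.0388
gripper_force: 30.0
time_s: 15.78
tcp_pos: [0.6362, -0.0628, 0.0428]
eef_rot: [-180.0, 0.0, -88.7]
contact_force: [-0.4, 0.7, -2.0]
gripper_width: 0.0388
gripper_force: 30.0
```

```bash
python3 -m handwheel '[[0.7,0,0,-0.1,0],[0.7,0,0,-0.1,0],[0.7,0,0,-0.1,0]]'
```

```text
time_s: 16.15
tcp_pos: [0.6363, -0.0628, 0.0421]
eef_rot: [-180.0, -0.0, -88.7]
contact_force: [-2.3, 1.5, 5.4]
gripper_width: 0.0386
gripper_force: 30.0
```

Contact. Releasing, then on to the plated cap, near (0.433, 0.163).

```bash
python3 -m handwheel '[[0.4,0,0,0,0],[0.3,0,0,0,0],[0.3,0,0,0,0],[0.3,0,0,1.5,0],[0,0,0,6,0],[0,-1,4,11,0],[0,-4,10,14,0],[0,-8,16,14,0]]'; python3 -m handwheel '[[0,-6,5,0,0],[0,-10,11,-2,0],[0,-12,13,-4,0],[0,-12,13,-4,0],[0,-12,13,-4,0]]';  python3 - <<'E'
from h import *
look('cap_plated_mid cap_brass_mid cap_tray_floor',pic='w6.png')
E
```

```text
time_s: 17.15
tcp_pos: [0.5687, 0.0806, 0.1837]
eef_rot: [-179.7, 0.1, -88.7]
contact_force: [0.4, 0.8, -0.1]
gripper_width: 0.0871
gripper_force: 0.0
time_s: 17.77
tcp_pos: [0.448, 0.2096, 0.1412]
eef_rot: [-179.9, 0.0, -88.6]
contact_force: [-0.4, -0.1, 0.0]
gripper_width: 0.0877
gripper_force: 0.0
cap_plated_mid 0.95 [264. 135.] n 1502 mean [0.4319 0.1624 0.0219] top 0.0286 rect [431.8 162.9] [38.2 38.8] 37.0
```

View pics/w6.png

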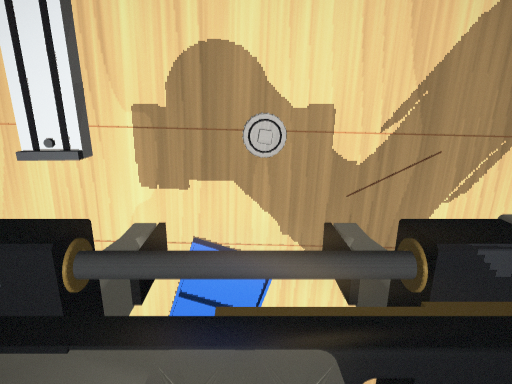

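The plated cap is at (264,135) → (0.432, 0.163), standing clear.

```bash
python3 -m handwheel '[[0,-1,-3,-3,0],[0,-1.6,-4.65,-7,0],[0,-1.6,-4.65,-10,0],[0,-1.6,-4.65,-12,0],[0,-1.6,-4.65,-13.1,0],[0,-1.6,-4.65,-13.1,0],[0,-1.6,-4.65,-13.1,0],[0.6,-1.6,-4.65,-13.1,0]]' 30; python3 -m handwheel '[[0.7,0,0,0,0],[0.7,0,0,0,0],[0.7,0,0,0,0],[0.7,0,0,0,0],[0.7,0,0,0,0],[0.7,0,0,0,0]]' 30
```

```text
time_s: 18.98
tcp_pos: [0.4321, 0.163, 0.0099]
eef_rot: [-179.9, 0.1, -88.7]
contact_force: [0.5, 0.6, -1.3]
gripper_width: 0.0824
gripper_force: 0.0
time_s: 19.73
tcp_pos: [0.4316, 0.1626, 0.0092]
eef_rot: [180.0, -0.0, -88.7]
contact_force: [-0.6, -0.3, 0.2]
gripper_width: 0.0391
gripper_force: 30.0
```

```bash
python3 -m handwheel '[[0.7,0,0,1,0],[0.7,0,0,5,0],[0.7,0,0,11,0],[0.7,2,-1,17,0],[0.7,7,-3,17,0],[0.7,12,-5,17,0],[0.7,17,-7,17,0],[0.7,20.2,-9.2,17,0]]' 30; python3 -m handwheel '[[0.7,0,0,0,0],[0.7,0,0,0,0],[0.7,0,0,0,0]]' 30;  python3 - <<'E'
from h import *
look('cap_tray_floor cap_brass_mid',pic='w7.png',zlo=.02)
E
```

```text
time_s: 20.72
tcp_pos: [0.6353, 0.0696, 0.1792]
eef_rot: [180.0, -0.0, -88.7]
contact_force: [-0.0, 0.1, -2.0]
gripper_width: 0.0389
gripper_force: 30.0
time_s: 21.1
tcp_pos: [0.6329, 0.071, 0.1796]
eef_rot: [-180.0, 0.0, -88.6]
contact_force: [0.5, 0.2, -1.3]
gripper_width: 0.0392
gripper_force: 30.0
cap_tray_floor 0.75 [245.  82.] n 12764 mean [ 0.6341 -0.0247  0.0332] top 0.0411 rect [634.1 -26.9] [ 92.1 130.6] 2.0
cap_brass_mid 0.76 [243.  35.] n 1919 mean [ 0.6364 -0.061   0.0528] top 0.0599 rect [636.5 -61.6] [38.7 39.1] 55.2
cap_brass_mid 0.49 [242. 231.] n 2981 mean [0.6334 0.0616 0.1878] top 0.1978 rect [644.1  70.9] [69.1 40.4] 41.1
```

View pics/w7.png

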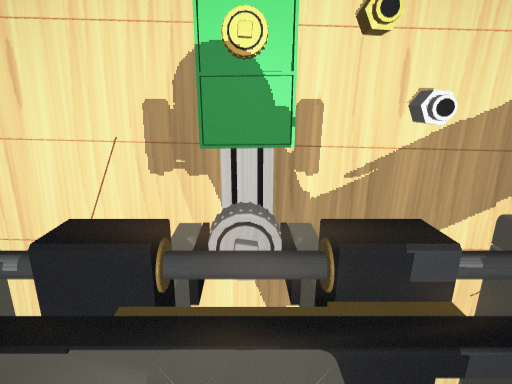

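The brass cap stands flat in the far bay (245,32), top at z = 0.060. The near bay is empty, so the plated cap goes there.

```bash
python3 -m handwheel '[[0.7,0,-4,-2,0],[0.7,0,-6.8,-5,0],[0.7,0,-6.8,-8,0],[0.7,0,-6.8,-11,0],[0.7,0,-6.8,-13,0],[0.7,0,-6.8,-13.7,0],[0.7,0,-6.8,-13.7,0],[0.7,0,-6.8,-13.7,0]]' 30; python3 -m handwheel '[[0.7,0,0,-0.1,0],[0.7,0,0,-0.1,0],[0.7,0,0,-0.1,0]]'
```

```text
time_s: 22.25
tcp_pos: [0.6344, 0.0029, 0.0433]
eef_rot: [-179.9, 0.0, -88.6]
contact_force: [0.0, -0.5, -1.7]
gripper_width: 0.039
gripper_force: 30.0
time_s: 22.62
tcp_pos: [0.6337, 0.0026, 0.0414]
eef_rot: [-180.0, 0.0, -88.7]
contact_force: [-0.7, 0.4, -1.7]
gripper_width: 0.0388
gripper_force: 30.0
```

```bash
python3 -m handwheel '[[0.7,0,0,-0.1,0],[0.7,0,0,-0.1,0],[0.7,0,0,-0.1,0]]'
```

```text
time_s: 23.0
tcp_pos: [0.6338, 0.0026, 0.0406]
eef_rot: [-180.0, -0.0, -88.7]
contact_force: [-2.3, 0.6, 4.5]
gripper_width: 0.039
gripper_force: 30.0
```

```bash
python3 -m handwheel '[[0.4,0,0,0,0],[0.3,0,0,0,0],[0.3,0,0,0,0],[0.3,0,0,1.5,0],[0,0,0,6,0],[0,-4,1,11,0],[0,-10,2.5,12,0],[0,-16,4,11,0]]'; python3 -m handwheel '[[0,-3,0.5,-1,0],[0,-3,0.5,-1,0],[0,-3,0.5,-1,0],[0,-3,0.5,-1,0]]';  python3 - <<'E'
from h import *
look('nut_plated_mid nut_brass_mid cap_plated_mid cap_tray_floor',pic='w8.png')
E
```

```text
time_s: 24.0
tcp_pos: [0.4756, 0.0428, 0.153]
eef_rot: [-179.7, 0.1, -88.7]
contact_force: [-0.5, 2.0, 0.6]
gripper_width: 0.0873
gripper_force: 0.0
time_s: 24.5
tcp_pos: [0.4466, 0.0473, 0.1409]
eef_rot: [-180.0, 0.0, -88.7]
contact_force: [0.2, 0.4, -0.1]
gripper_width: 0.0876
gripper_force: 0.0
nut_plated_mid 0.82 [254. 131.] n 1136 mean [ 0.443  -0.0047  0.0298] top 0.0356 rect [442.6  -4.1] [34.3 31.4] 55.7
nut_brass_mid 0.65 [173.  23.] n 1728 mean [ 0.506  -0.0863  0.0279] top 0.0357 rect [508.4 -88.4] [31.7 36.3] 27.9
cap_plated_mid 0.75 [ 23. 135.] n 2207 mean [0.6255 0.0023 0.0506] top 0.0598 rect [628.9   5.4] [43.2 31.8] 79.6
cap_tray_floor 0.68 [52. 93.] n 9789 mean [ 0.6125 -0.0317  0.0338] top 0.0413 rect [627.1 -30. ] [ 80.3 136.2] 1.6
```

View pics/w8.png

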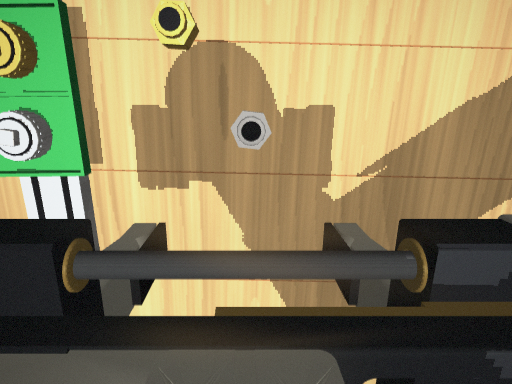

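The plated cap stands in the near bay. The plated nut is at (252,131) and the brass nut at (174,22). I'm fitting their flats.

```bash
cat >> h.py <<'E'
def hexfit(q):
    p,d,P=cam('wrist'); o=finder.cut_out('wrist',q)[0]; X=P[o['region']&(d>0)]; Y=X[(X[:,2]>.0215)&(X[:,2]<.029)][:,:2]; T=X[X[:,2]>.033][:,:2]
    best=[]
    for t in np.arange(0,60,1.):
        ws=[];cs=[]
        for k in range(3):
            a=np.radians(t+60*k); n=np.array([np.cos(a),np.sin(a)]); v=Y@n; lo,hi=np.percentile(v,[1,99]); ws.append(hi-lo); cs.append((n,(hi+lo)/2))
        c=np.linalg.lstsq(np.array([n for n,_ in cs]),np.array([m for _,m in cs]),rcond=None)[0]
        best.append((np.mean(ws),t,c,np.round(ws,4)))
    best.sort(key=lambda b:b[0]); print(q,len(Y),'neck ring mean',T.mean(0).round(4))
    for b in best[:4]: print('normal',b[1],'w',b[3],'c',b[2].round(4))
E
python3 -c "
from h import *
hexfit('nut_plated_mid');hexfit('nut_brass_mid')"
```

```text
nut_plated_mid 471 neck ring mean [ 0.4427 -0.0045]
normal 23.0 w [0.0312 0.0314 0.0312] c [ 0.4426 -0.0043]
normal 26.0 w [0.0313 0.0315 0.031 ] c [ 0.4426 -0.0043]
normal 25.0 w [0.0313 0.0315 0.031 ] c [ 0.4426 -0.0043]
normal 24.0 w [0.0313 0.0315 0.0311] c [ 0.4426 -0.0043]
nut_brass_mid 651 neck ring mean [ 0.5084 -0.0883]
normal 28.0 w [0.0317 0.0318 0.0319] c [ 0.5086 -0.0886]
normal 27.0 w [0.0317 0.0319 0.0318] c [ 0.5086 -0.0886]
normal 29.0 w [0.0317 0.0319 0.0319] c [ 0.5086 -0.0885]
normal 26.0 w [0.0317 0.0319 0.0319] c [ 0.5086 -0.0886]
```

```bash
python3 -m handwheel '[[0,-0.2,-3,-3,10],[0,-0.4,-5.15,-6,20],[0,-0.4,-5.15,-9,23.5],[0,-0.4,-5.15,-12,23.5],[0,-0.4,-5.15,-13.1,23.5],[0,-0.4,-5.15,-13.1,23.5],[0,-0.4,-5.15,-13.1,23.5],[0.6,-0.4,-5.15,-13.1,23.5]]' 30; python3 -m handwheel '[[0.8,0,0,0,0],[0.8,0,0,0,0],[0.8,0,0,0,0],[0.8,0,0,0,0],[0.8,0,0,0,0],[0.8,0,0,0,0]]' 30
```

```text
time_s: 25.95
tcp_pos: [0.4422, -0.0041, 0.0104]
eef_rot: [-179.9, -0.0, -65.2]
contact_force: [-0.3, -0.3, 0.3]
gripper_width: 0.0821
gripper_force: 0.0
time_s: 26.7
tcp_pos: [0.4416, -0.0044, 0.0094]
eef_rot: [180.0, -0.0, -65.2]
contact_force: [-0.1, -0.5, 0.7]
gripper_width: 0.032
gripper_force: 30.0
```

```bash
python3 -m handwheel '[[0.8,0,0,1,0],[0.8,0,0,6,0],[0.8,0,3,12,0],[0.8,0,8,17,0],[0.8,0,14,17,0],[0.8,0,20,17,0],[0.8,0,26,17,0],[0.8,0,32,17,0]]' 30; python3 -m handwheel '[[0.8,0,6,0,0],[0.8,0,12,0,0],[0.8,0,12,0,0],[0.8,0,12,0,0],[0.8,0,12,0,0]]' 30;  python3 - <<'E'
from h import *
look('nut_tray_floor nut_plated_mid',pic='w9.png',zlo=-.01)
p,d,P=cam('wrist'); o=finder.cut_out('wrist','nut_tray_floor')[0]; X=P[o['region']&(P[...,2]>.009)&(P[...,2]<.02)]
rc=cv2.minAreaRect((X[:,:2]*1000).astype(np.float32)); print(rc)
E
```

```text
time_s: 27.7
tcp_pos: [0.4409, 0.3175, 0.1804]
eef_rot: [-180.0, 0.0, -65.2]
contact_force: [0.9, 0.1, -0.4]
gripper_width: 0.0314
gripper_force: 30.0
time_s: 28.32
tcp_pos: [0.4415, 0.4345, 0.1799]
eef_rot: [180.0, 0.0, -65.2]
contact_force: [-1.2, -0.7, -0.3]
gripper_width: 0.032
gripper_force: 30.0
nut_tray_floor 0.85 [252.  86.] n 12733 mean [0.4771 0.3481 0.0047] top 0.0125 rect [477.  351.4] [136.8  96.3] 73.5
nut_plated_mid 0.84 [248. 231.] n 2468 mean [0.4458 0.4244 0.1928] top 0.2053 rect [433.8 446.8] [45.6 67.6] 23.8
((476.4870300292969, 351.47332763671875), (136.35812377929688, 92.24699401855469), 72.92745971679688)
```

View pics/w9.png

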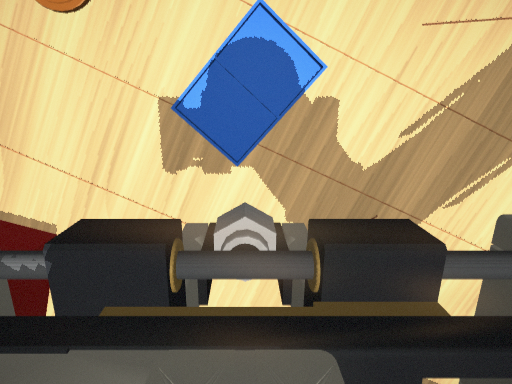

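The blue tray is at (250,83): centre (0.4765, 0.3515), long axis at 73°, 136 × 92 mm. The nut is held upright and goes into the −y bay.

```bash
python3 -m handwheel '[[0.8,1,-5,-2,0],[0.8,2.5,-9,-4,0],[0.8,2.5,-11.45,-7,0],[0.8,2.5,-11.45,-10,0],[0.8,2.5,-11.45,-13,0],[0.8,2.5,-11.45,-15.5,0],[0.8,2.5,-11.45,-16.6,0],[0.8,2.5,-11.45,-16.6,0]]' 30; python3 -m handwheel '[[0.8,0,0,-0.1,0],[0.8,0,0,-0.1,0],[0.8,0,0,-0.1,0]]'
```

```text
time_s: 29.58
tcp_pos: [0.4667, 0.321, 0.0134]
eef_rot: [180.0, -0.0, -65.2]
contact_force: [0.1, 0.1, -1.4]
gripper_width: 0.0316
gripper_force: 30.0
time_s: 29.95
tcp_pos: [0.4667, 0.3213, 0.0129]
eef_rot: [-180.0, 0.0, -65.2]
contact_force: [-0.4, 0.4, -0.3]
gripper_width: 0.0315
gripper_force: 30.0
```

```bash
python3 -m handwheel '[[0.8,0,0,-0.05,0],[0.5,0,0,-0.05,0],[0.45,0,0,-0.05,0],[0.45,0,0,-0.05,0],[0.45,0,0,1.5,0],[0,0,0,6,0],[0,0.5,-4,12,0],[0,1,-10,13.5,0]]'; python3 -m handwheel '[[0,1,-6,0,0],[0,1.1,-12,0,2.7],[0,1.1,-18,0,2.7],[0,1.1,-23,0,2.7],[0,1.1,-26.4,0,2.7],[0,1.1,-26.4,0,2.7],[0,1.1,-26.4,0,2.7],[0,1.1,-26.4,0,2.7]]';  python3 - <<'E'
from h import *
hexfit('nut_brass_mid'); look('nut_brass_mid')
E
```

```text
time_s: 30.95
tcp_pos: [0.4776, 0.229, 0.1494]
eef_rot: [-179.7, 0.1, -65.0]
contact_force: [0.6, -0.5, -0.3]
gripper_width: 0.0726
gripper_force: 0.0
time_s: 31.95
tcp_pos: [0.4871, -0.0355, 0.1455]
eef_rot: [-180.0, -0.0, -62.4]
contact_force: [0.5, 0.9, 0.9]
gripper_width: 0.0874
gripper_force: 0.0
nut_brass_mid 475 neck ring mean [ 0.5087 -0.0889]
normal 27.0 w [0.0314 0.0311 0.0313] c [ 0.5087 -0.0885]
normal 28.0 w [0.0314 0.0311 0.0313] c [ 0.5088 -0.0885]
normal 29.0 w [0.0314 0.0311 0.0314] c [ 0.5088 -0.0885]
normal 26.0 w [0.0315 0.0311 0.0313] c [ 0.5087 -0.0885]
nut_brass_mid 0.61 [249. 123.] n 1147 mean [ 0.5091 -0.089   0.0298] top 0.0357 rect [508.6 -88.5] [31.5 35.1] 27.1
```

```bash
python3 -m handwheel '[[0,1,-3,-3,0],[0,2.15,-5.3,-6,0],[0,2.15,-5.3,-9,0],[0,2.15,-5.3,-12,0],[0.3,2.15,-5.3,-13.5,0],[0.3,2.15,-5.3,-13.5,0],[0.3,2.15,-5.3,-13.5,0],[0.6,2.15,-5.3,-13.5,0]]' 30; python3 -m handwheel '[[0.8,0,0,0,0],[0.8,0,0,0,0],[0.8,0,0,0,0],[0.8,0,0,0,0],[0.8,0,0,0,0],[0.8,0,0,0,0]]' 30
```

```text
time_s: 33.15
tcp_pos: [0.5093, -0.089, 0.0112]
eef_rot: [-179.9, -0.0, -62.4]
contact_force: [0.1, 0.2, -0.3]
gripper_width: 0.0566
gripper_force: 0.0
time_s: 33.9
tcp_pos: [0.5086, -0.0892, 0.0103]
eef_rot: [-180.0, -0.0, -62.5]
contact_force: [-0.8, 0.6, 4.8]
gripper_width: 0.0317
gripper_force: 30.0
```

```bash
python3 -m handwheel '[[0.8,0,0,1,0],[0.8,0,0,6,0],[0.8,0,2,12,0],[0.8,-1,7,15,0],[0.8,-1,13,15,0],[0.8,-2,19,15,0],[0.8,-2,25,15,0],[0.8,-2,31,15,0]]' 30; python3 -m handwheel '[[0.8,-0.3,6,0,0],[0.8,-0.3,12,0,0],[0.8,-1.5,19,0,0],[0.8,-3,23,0,0],[0.8,-3,23,0,0],[0.8,-3,23,0,0],[0.8,-3,23,0,0]]' 30;  python3 - <<'E'
from h import *
look('nut_tray_floor nut_plated_mid nut_brass_mid',pic='w10.png',zlo=-.01)
E
```

```text
time_s: 34.9
tcp_pos: [0.4878, 0.2226, 0.1607]
eef_rot: [-180.0, 0.0, -62.5]
contact_force: [0.8, -0.9, -0.8]
gripper_width: 0.0312
gripper_force: 30.0
time_s: 35.78
tcp_pos: [0.4587, 0.4497, 0.1603]
eef_rot: [180.0, -0.0, -62.5]
contact_force: [0.1, -1.1, -1.8]
gripper_width: 0.0318
gripper_force: 30.0
nut_tray_floor 0.64 [273.  84.] n 13342 mean [0.4773 0.3519 0.0049] top 0.0127 rect [475.9 350.3] [142.9  97.2] 72.9
nut_plated_mid 0.68 [303.  50.] n 1395 mean [0.4679 0.3234 0.0312] top 0.0387 rect [467.9 321. ] [35.4 35.6] 56.5
nut_brass_mid 0.92 [243. 231.] n 2375 mean [0.4634 0.4402 0.1731] top 0.1848 rect [441.4 452. ] [29.1 68.9] 70.6
```

View pics/w10.png

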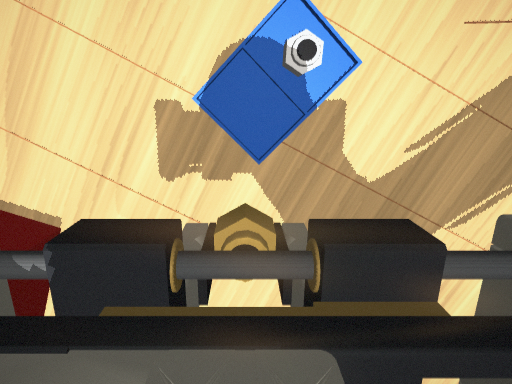

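The plated nut stands flat in its bay (303,50), top at z = 0.038. The brass nut goes into the other bay.

```bash
python3 -m handwheel '[[0.8,1,-3,-2,0],[0.8,2.7,-6.7,-4,0],[0.8,2.7,-6.7,-7,0],[0.8,2.7,-6.7,-10,0],[0.8,2.7,-6.7,-13,0],[0.8,2.7,-6.7,-14.5,0],[0.8,2.7,-6.7,-14.6,0],[0.8,2.7,-6.7,-14.6,0]]' 30; python3 -m handwheel '[[0.8,0,0,-0.1,0],[0.8,0,0,-0.1,0],[0.8,0,0,-0.1,0]]'
```

```text
time_s: 36.98
tcp_pos: [0.4858, 0.3841, 0.0148]
eef_rot: [-179.9, 0.0, -62.5]
contact_force: [1.0, -0.6, -1.3]
gripper_width: 0.0318
gripper_force: 30.0
time_s: 37.35
tcp_pos: [0.4855, 0.3839, 0.0134]
eef_rot: [-180.0, 0.0, -62.5]
contact_force: [0.1, -0.1, -1.6]
gripper_width: 0.0316
gripper_force: 30.0
```

```bash
python3 -m handwheel '[[0.8,0,0,-0.08,0],[0.8,0,0,-0.08,0],[0.5,0,0,-0.08,0],[0.45,0,0,-0.08,0],[0.45,0,0,-0.08,0],[0.45,0,0,1.5,0],[0.2,0,0,6,0],[0,-1,3,12,0]]'; python3 -m handwheel '[[0,-2,5,4,0],[0,-2,5,5,0],[0,-2,5,5,0],[0,-2,5,5,0]]'; python3 - <<'E'
from h import *
look('nut_brass_mid nut_plated_mid',pic='w11.png')
look('gauge_mid cap_brass_mid cap_plated_mid cap_tray_floor mallet_head jar_lid_mid',cn='top',pic='top2.png')
a=cv2.imread('pics/top2.png')[130:290,110:430]; b=cv2.imread('pics/w11.png')[:210]
a=cv2.resize(a,(768,384),interpolation=2); b=cv2.resize(b,(512,210)); o=np.zeros((594,768,3),np.uint8); o[:384]=a; o[384:,:512]=b; cv2.imwrite('pics/fin.png',o)
E
```

```text
time_s: 38.35
tcp_pos: [0.4761, 0.4098, 0.1298]
eef_rot: [179.9, -0.1, -62.6]
contact_force: [1.4, 0.5, -0.2]
gripper_width: 0.0628
gripper_force: 0.0
time_s: 38.85
tcp_pos: [0.456, 0.4601, 0.1774]
eef_rot: [179.9, -0.0, -62.5]
contact_force: [-0.1, -0.1, -0.4]
gripper_width: 0.0876
gripper_force: 0.0
nut_brass_mid 0.86 [254.  92.] n 985 mean [0.4854 0.3842 0.0329] top 0.0388 rect [485.5 384.4] [31.5 35.2] 89.7
gauge_mid 0.44 [375. 231.] n 157 mean [ 0.4757 -0.3246  0.0231] top 0.0287 rect [ 477.7 -326.5] [81.8 20.8] 23.9
gauge_mid 0.17 [396. 164.] n 1101 mean [ 0.6695 -0.408   0.0341] top 0.053 rect [ 663.1 -445.6] [240.4  85.5] 78.2
cap_brass_mid 0.7 [288. 177.] n 143 mean [ 0.6354 -0.0598  0.0534] top 0.0608 rect [636.1 -58.8] [34.6 38. ] 89.7
cap_plated_mid 0.65 [263. 176.] n 153 mean [0.6321 0.0061 0.0529] top 0.0607 rect [632.5   6. ] [37.8 37.7] 1.0
cap_plated_mid 0.62 [375. 229.] n 118 mean [ 0.4773 -0.3229  0.0248] top 0.0295 rect [ 478.6 -322.6] [69.1 15.3] 27.0
cap_tray_floor 0.67 [276. 180.] n 1151 mean [ 0.6331 -0.0297  0.0337] top 0.0424 rect [633.7 -29.9] [ 91.4 138.8] 1.9
mallet_head 0.71 [394. 164.] n 1090 mean [ 0.67   -0.4053  0.0349] top 0.053 rect [ 664.1 -446. ] [240.1  85.8] 78.8
jar_lid_mid 0.6 [152. 159.] n 422 mean [0.6818 0.3301 0.0134] top 0.0257 rect [682.1 330.8] [68.6 67.4] 63.8
```

View pics/fin.png

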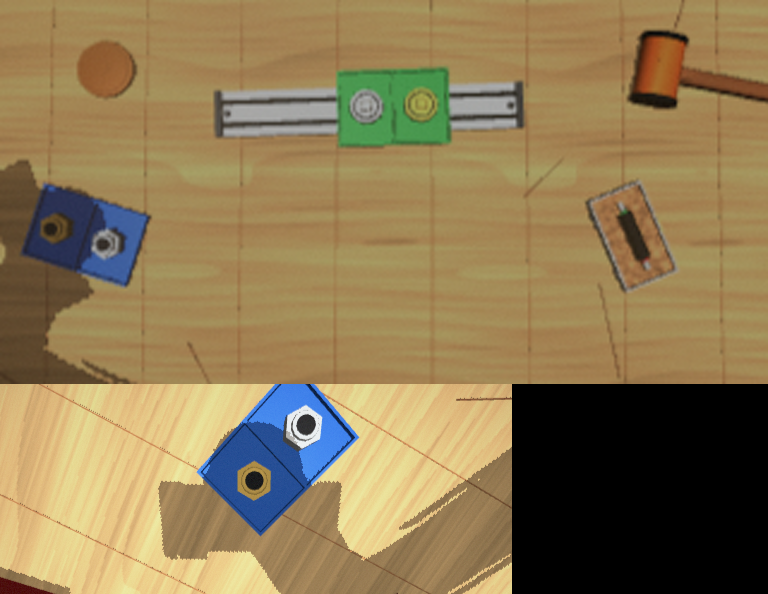

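Everything is in place: nuts in the blue tray at (55,229) and (105,243), caps in the green tray at (366,107) and (421,104), and the gauge in its case at (634,236). The jar lid and mallet haven't moved.

```bash
python3 -c "
from plant import r
print(r.close_job())"
```

```text
the job is handed in; nothing more can be done
None
```

The job is done and handed in at about 39 s: the gauge went into its case first, then both caps into the green tray and both nuts into the blue tray, all upright, with the jar lid and mallet untouched.

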